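# Isolate the bench grinder and prove its terminal dead

### The job

The bench grinder's terminal box is open for repair: first switch its rotary isolator off, a quarter turn anticlockwise until the handle clicks home across its box. Then prove it dead: lift the pen-shaped voltage tester out of the tool rack, carry it nose down over the things on the bench and hold it upright with its tip 5 to 10 mm above the middle one of the three bare studs on the conduit side of the open terminal box (the row without the link bar), never letting the tester touch the motor, its box or the studs. Finish while still holding the tester there, steady; leave the other tools in the rack, and the can, lid and pliers around the motor, where they are.

Things in the scene. Friction and masses are not known exactly. Their poses are not given: they have to be found in the camera images.
- isolator: grey isolator box, fixed flat on the bench, 104 (x) x 94 mm, 60 mm high, the turning handle on its top; a short conduit (40 mm high) bends down to the bench at its +x end, out to x = 108 mm. Origin: centre of its underside, on the bench; z up. Isolator and tool rack stand left and right of the motor, either way round
- isolator_handle (a joint): handle angle, rad: 0 = on (bar along the box, pointer end to the box's +x, the conduit; it starts here), 1.57 = off (bar across, pointer to the box's +y); grows anticlockwise seen from above. Hard stops at both; an over-centre spring holds it at either (turning takes about 0.1 N m) and snaps it over to the other once past half way
- handle_grip (a point): point on the handle's turning axis, 94 mm above the bench; turns with the handle: x along the bar to its pointer end, y across the bar, z up. The black bar is 14 mm wide, 54 mm long (plus a 5 mm pointer nose); its flat sides are free from 71 to 102 mm above the bench (its top). Below it a round hub, 48 mm across
- rack: wooden tool rack fixed on the bench, 196 mm (x) by 60 mm (y), 80 mm high, with three 14 mm holes at x = -65, 0 and +65 mm in its top; the tester, a screwdriver and a nut driver hang in them upright in any order. Origin: centre of its underside, z up. Fingers that close along the rack's y (across the row) find no neighbour in the way
- tester: voltage tester like a fat pen, plain grey, about 50 g, 145 mm long: black nose 10 mm in diameter up to 42 mm from the tip, flat shoulder, straight round body 21 mm in diameter up to 138 mm, pocket clip on +x from 110 to 142 mm. Starts upright in a rack hole, hanging by its shoulder: tip 38 mm, top 183 mm above the bench; 42 mm of lift frees it. Origin: the tip; z up the pen
- motor: grinder motor fixed along x, 120 mm in diameter, x from -125 to +147 mm (grinding wheel). On top, over the origin, an open terminal box 104 mm square, 4 mm walls, rim 164 mm above the bench; a conduit leaves its +y side down to the bench (out to y = 105 mm, 152 mm high). Inside: two rows of three brass studs, 22 mm apart in x, at y = +18 (bare) and -18 mm (link bar). Origin: on the bench, z up
- stud (a point): top centre of the target: the middle stud of the bare row, 6 mm in diameter, at motor (0, 18, 154) mm, that is 154 mm above the bench and 10 mm below the box's rim; 30 mm from the nearest wall
- screwdriver: bystander: screwdriver with a bulging blue and yellow handle 29 mm in diameter, in a rack hole, its handle from 80 to 165 mm above the bench. Origin: its tip
- nutdriver: bystander: nut driver with a straight black handle 25 to 31 mm in diameter, in a rack hole, its handle from 80 to 152 mm above the bench. Origin: its lower end
- spray_can: bystander: aerosol can, 46 mm in diameter, 150 mm high, standing beside the motor on the side away from the conduit. Origin: centre of its underside
- box_lid: bystander: the terminal box's lid, grey, 104 mm square, 13 mm thick, lying flat. Origin: centre of its underside
- pliers: bystander: pliers, 190 mm long, 16 mm high, lying flat. Origin: about their middle, on the bench
Not all that is in view belongs to the job. Leave any yellow look-alike of the rack alone.

How it is judged:
By the outcome, as a careful person would: the job done as asked, in the order asked, and still so for the second after the job is handed in, while the arm keeps its last pose, push and grip.
It also fails if it takes over 64 s, if anything falls off the work surface, if the arm or the gripper's body presses on something with over 40 N, if the wrist force passes 120 N, or if a joint passes its speed limit or range.

### The arm

A 6-joint arm with a two-finger parallel gripper is mounted at the origin on the work surface. World frame = base frame: x ahead of the robot, y to its left, z up, the work surface at z = 0. Lengths are in m, angles in rad, forces in N, time in s.
With the tool pointing down it reaches from about 0.35 to 0.775 m from the base axis. Payload 7.3 kg.
Tool frame: the origin (TCP) lies midway between the tips of the shut fingers; the grasp point (between the pads) lies 19 mm behind it (tcp_to_grasp is the distance from the TCP to the grasp point, in m); z points along the fingers, y is the line along which they close (so a half turn about z gives the same grasp; the last joint's range is limited). The gripper opens to 92 mm and grips with 3 to 60 N. Pads are 19 mm wide; open, the fingers measure 130 mm over their backs; the gripper's body (75 mm by 190 mm) begins 47 mm behind the grasp point.
Start: joints at [0.962, 0.342, 1.524, -0, 1.275, -0.146], TCP at [0.234, 0.47, 0.227] pointing down, gripper open.
Joint ranges: [-2.53, 2.53], [-0.77, 2.02], [0.04, 2.7], [-1, 4.14], [0.28, 2.66], [-3.11, 3.11]. Speed limits (rad/s): [2.57, 2.57, 3.14, 3.14, 3.14, 3.14].

### API

Orientations are given as [roll, pitch, yaw] about the fixed x, y, z axes, in that order (R = Rz(yaw) Ry(pitch) Rx(roll)).
In Python, from cell import observe, read_camera, calibration, hand_in, tcp_to_grasp gives the robot as it stands.
- The arm moves only by the tool send_rows, never from a script. Its argument "targets" is a list of rows, each a list of 5 numbers: the opening, from 0 (shut) to 1 (fully open), then the shift along the world's x, y, z in m, then the turn about the world's z in rad. A call has 1 to 5 rows; each row shifts and turns the commanded pose from where the row before left it; what a row does not reach is not made up. A row lasts 1/10 s, in which the tool goes at most 50 mm and 8.59 degrees, less where a joint would pass 70% of its speed; a pose out of reach is approached as far as the arm can. A call is refused whole if a number of a shift passes 0.05 or a number of a turn 0.15, either way. A call with a gripper value outside its range is refused whole. The fingers move at their own pace and stop on an object; "grip_force" is the grip in N (left out, the last holds). Time passes only in rows, so rows that do not move let the fingers close. It gives the time, the measured TCP pose, the force, the opening and the grip force at its end, in the units of the state.
- observe(): the state, without advancing time (a new reading comes with each control period).
- read_camera(name): name is "scene" or "top"; returns (picture, depth): 420x560x3 uint8, red, green, blue; 420x560 float32, m along the optical axis (not along the pixel's ray), 0 where there is no reading.
- calibration(name): a dict with "intrinsics" (3x3 intrinsics, pixels), "k1" (the pictures are not rectified: a ray, as slopes to the right and down, at radius r is drawn at 1 + k1 r^2 times it, then the intrinsics apply), "world_to_cam" (4x4, takes a point from world to camera coordinates). Camera axes: x right, y up, looking along -z (the intrinsics and any distortion apply to the point x, -y, -z); pixel columns grow to the right and rows downward; lengths in m; the calibration is good to about 2 mm. A picture is of the moment at which its call begins. calibration takes no time and is no camera call.
- hand_in(): hands the job in; it is judged then, once.
The state is a dict: "time": time; "qpos": joint angles; "qvel": joint speeds; "joint_efforts": joint torques, N m; "tool_pos": TCP position; "tool_rot": TCP orientation; "contact_force": force on the tool from outside, world axes, zero at the start; "torque": the same for the moment, N m; "opening": finger opening in m; "grip_force": force on a finger pad.
Only numpy, scipy, OpenCV 4.12 (cv2) and the standard library are available. Lean on these libraries where they do the work, as an engineer would, in place of code of your own. Each camera call takes 0.05 s, during which the arm holds its last target. There are 200 camera calls.

## Working session

There is one attempt and no reset: what is moved stays moved. The work goes in short steps, Python scripts to look and compute and a tool call to move; the robot and the scene stay as the last step left them, time stands still between calls to the robot, and variables do not carry over. Pictures are saved under pics/ and viewed, at most 10 in all, crops included, and the job is handed in when it is done.

Besides the shell and the picture viewer there is one more tool, called after ">>>" in YAML: its name, and indented under it one key for each argument. send_rows: Moves the arm, as the interface text tells. Its arguments: {"type":"object","properties":{"targets":{"type":"array","items":{"type":"array","items":{"type":"number"}}},"grip_force":{"type":"number"}},"required":["targets"]}

```bash
mkdir -p pics; ls; cat > h.py <<'E'
import numpy as np, cv2
from cell import observe, read_camera, calibration, hand_in, tcp_to_grasp
def cloud(name,depth):
    c=calibration(name);K=np.array(c["intrinsics"]);k1=c["k1"];T=np.linalg.inv(np.array(c["world_to_cam"]))
    v,u=np.mgrid[0:420,0:560].astype(float)
    p=cv2.undistortPoints(np.stack([u.ravel(),v.ravel()],1)[:,None],K,np.array([k1,0,0,0,0.]))[:,0]
    d=depth.ravel()
    P=np.stack([p[:,0]*d,-p[:,1]*d,-d,np.ones_like(d)],1)@T.T
    X=P[:,:3];X[d==0]=np.nan
    return X.reshape(420,560,3)
def snap(n,tag):
    im,d=read_camera(n);cv2.imwrite(f"pics/{tag}.png",im[:,:,::-1]);np.savez(f"{tag}.npz",im=im,d=d,X=cloud(n,d));return im,d
E
python3 - <<'E'
from h import *
for n in("scene","top"):
    snap(n,n+"0");c=calibration(n);print(c)
s=observe();print(s,tcp_to_grasp)
E
```

```text
pics
{'intrinsics': array([[385.66625548,   0.        , 275.79010307],
       [  0.        , 385.66625548, 215.98272253],
       [  0.        ,   0.        ,   1.        ]]), 'k1': -0.0625003876650602, 'world_to_cam': array([[ 0.71730422,  0.69670746, -0.00856609, -0.34621789],
       [-0.51268451,  0.53608666,  0.67064573,  0.21773877],
       [ 0.47183605, -0.47666531,  0.74172834, -1.40517094],
       [ 0.        ,  0.        ,  0.        ,  1.        ]])}
{'intrinsics': array([[466.25573208,   0.        , 271.90254412],
       [  0.        , 466.25573208, 206.18105626],
       [  0.        ,   0.        ,   1.        ]]), 'k1': -0.15067118677186453, 'world_to_cam': array([[ 0.02376706, -0.99971066,  0.00370452, -0.0587898 ],
       [ 0.99825568,  0.02393246,  0.05397077, -0.51006077],
       [-0.05404381,  0.00241533,  0.99853564, -1.28345697],
       [ 0.        ,  0.        ,  0.        ,  1.        ]])}
{'time': 0.1, 'qpos': array([ 9.61978256e-01,  3.42669653e-01,  1.52491706e+00,  1.60826159e-05,
        1.27541033e+00, -1.46032996e-01]), 'qvel': array([ 0.0001331 , -0.00145857, -0.00367883, -0.00063232, -0.00079617,
        0.00149169]), 'joint_efforts': array([ 1.04137584e-03, -4.32006133e+01, -2.44691652e+01,  7.18506798e-02,
        5.26732486e-02, -7.04263834e-05]), 'tool_pos': array([0.23416285, 0.46947933, 0.22610739]), 'tool_rot': array([-3.14020545e+00, -2.19575174e-04,  2.67880273e+00]), 'contact_force': array([ 0.77763151, -0.25817637,  0.042172  ]), 'torque': array([-0.04708967,  0.00873125,  0.00216683]), 'grip_force': 0.0, 'opening': 0.09192836948650346} 0.0188
```

View pics/top0.png

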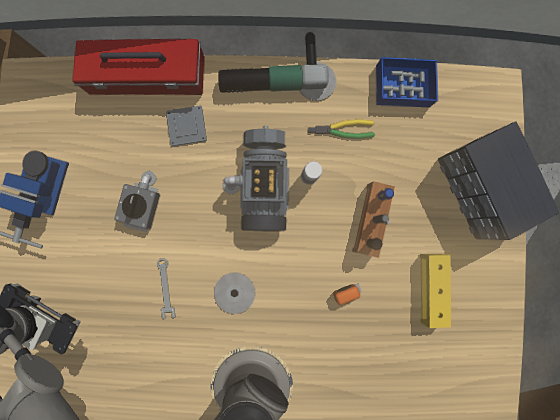

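View pics/scene0.png

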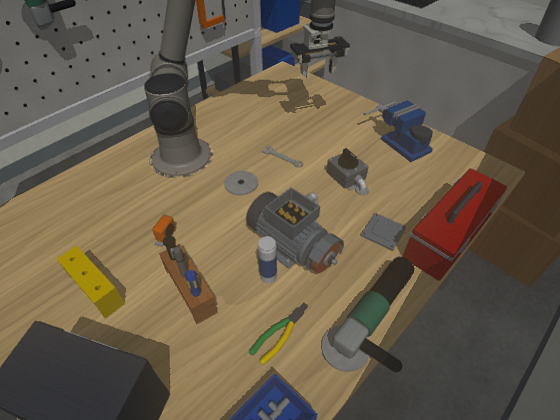

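Top view: isolator at (137,205) with its conduit towards (150,180), the open box at (264,180) with its conduit to the left, rack at (375,218) with three tools. I'll zoom in and measure.

```bash
python3 - <<'E'
from h import *
t=np.load("top0.npz");s=np.load("scene0.npz")
def crop(z,x,y,w,h,W,H): return cv2.resize(z["im"][y:y+h,x:x+w,::-1],(W,H),interpolation=cv2.INTER_CUBIC)
a=crop(t,100,165,65,75,260,300);b=crop(t,215,120,65+45,120,275,300);c=crop(t,345,170,60,90,200,300)
d=crop(s,320,140,60,60,260,260);e=crop(s,240,180,110,104,275,260);f=crop(s,150,205,75,120,163,260)
r1=np.hstack([a,b,c]);r2=np.hstack([d,e,f]);W=max(r1.shape[1],r2.shape[1])
p=lambda r:np.pad(r,((0,0),(0,W-r.shape[1]),(0,0)))
cv2.imwrite("pics/zoom.png",np.vstack([p(r1),p(r2)]))
# clouds merged
def rect(P):
    r=cv2.minAreaRect((P[:,:2]*1000).astype(np.float32));return r
def sel(z,x0,x1,y0,y1,z0,z1):
    X=z["X"].reshape(-1,3);m=(X[:,0]>x0)&(X[:,0]<x1)&(X[:,1]>y0)&(X[:,1]<y1)&(X[:,2]>z0)&(X[:,2]<z1);return X[m]
Xt=t["X"]
for n,(u,v) in dict(iso=(137,205),box=(264,180),rack=(375,218),can=(313,172)).items(): print(n,Xt[v,u])
x,y=Xt[205,137,:2]
for n,z in(("t",t),("s",s)):
    print(n,"iso top",rect(sel(z,x-.12,x+.12,y-.12,y+.12,.05,.066)),"bar",rect(sel(z,x-.12,x+.12,y-.12,y+.12,.09,.115)))
    q=Xt[180,264];P=sel(z,q[0]-.09,q[0]+.09,q[1]-.09,q[1]+.09,.157,.175);print("rim",len(P),rect(P))
    q=Xt[218,375];print("rack",rect(sel(z,q[0]-.15,q[0]+.15,q[1]-.1,q[1]+.1,.072,.086)))
    P=sel(z,q[0]-.15,q[0]+.15,q[1]-.1,q[1]+.1,.135,.21)
    o=P[np.argsort(P[:,0])];g=np.split(o,np.where(np.diff(o[:,0])>.012)[0]+1)
    for k in g: print("tool",len(k),k.mean(0),k.min(0),k.max(0))
E
```

```text
iso [0.50254713 0.3157549  0.07420256]
box [ 0.57070201 -0.0247217   0.13434943]
rack [ 0.48180669 -0.31433008  0.11067304]
can [ 0.5919707  -0.14704711  0.15155037]
t iso top ((501.4178161621094, 326.511962890625), (97.1421890258789, 102.58853149414062), 76.31724548339844) bar ((502.6431884765625, 326.34747314453125), (13.185986518859863, 58.86001968383789), 76.72017669677734)
rim 350 ((567.6630249023438, -12.603496551513672), (104.91841125488281, 124.13847351074219), 1.1203278303146362)
rack ((480.5199279785156, -322.9053955078125), (60.71381378173828, 195.1912841796875), 78.20939636230469)
tool 111 [ 0.41736759 -0.30832714  0.15136334] [ 0.40285047 -0.32220117  0.14113156] [ 0.43052282 -0.29561987  0.15725492]
tool 91 [ 0.47712383 -0.32088065  0.17457985] [ 0.46551627 -0.33346029  0.14116356] [ 0.48788092 -0.31144051  0.18758224]
tool 127 [ 0.5420612  -0.33283115  0.15927723] [ 0.52861811 -0.34974376  0.13546103] [ 0.55638436 -0.32003738  0.17168477]
s iso top ((499.1106262207031, 326.1445617675781), (97.5528335571289, 105.8807601928711), 76.04069519042969) bar ((500.06451416015625, 325.31048583984375), (16.706424713134766, 59.82307815551758), 71.90950775146484)
rim 443 ((564.43115234375, -13.582969665527344), (107.53410339355469, 126.18408966064453), 0.8294209241867065)
rack ((477.4468994140625, -321.94781494140625), (61.1763801574707, 199.4977264404297), 77.94558715820312)
tool 125 [ 0.41744058 -0.30979244  0.1504089 ] [ 0.4016484  -0.32331543  0.13504813] [ 0.42919628 -0.29463001  0.15707612]
tool 184 [ 0.48035499 -0.32468213  0.16625835] [ 0.46172897 -0.33418484  0.13542436] [ 0.48797134 -0.31142842  0.18769994]
tool 182 [ 0.54695639 -0.33781217  0.15573013] [ 0.52943468 -0.35032077  0.13501229] [ 0.55739695 -0.32228743  0.16952232]
```

View pics/zoom.png

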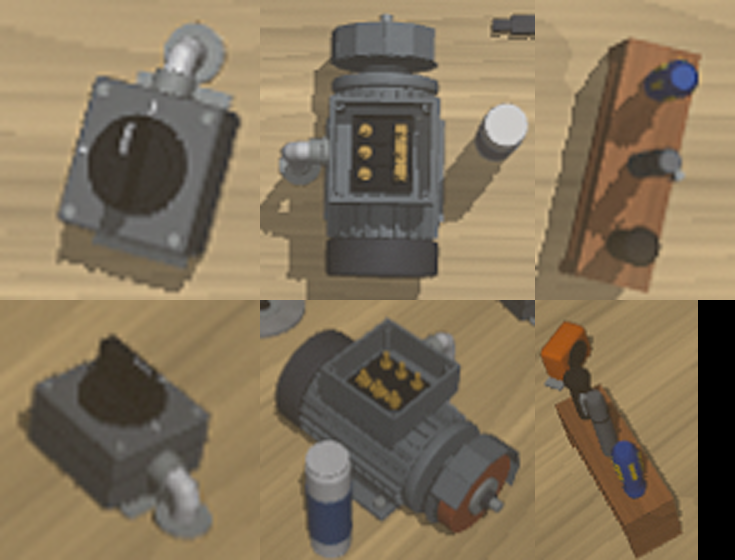

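The zoom shows the black bar along the isolator box, pointing to the conduit. The middle bare stud (left row) is at zoom (363,153), and the grey tester is in the middle rack hole. Next I'll measure the studs and find which way the clip faces.

```bash
python3 - <<'E'
from h import *
t=np.load("top0.npz");s=np.load("scene0.npz")
def ray(n,uv,z):
    c=calibration(n);T=np.array(c["world_to_cam"]);R,tt=T[:3,:3],T[:3,3]
    p=cv2.undistortPoints(np.array([[uv]],float),np.array(c["intrinsics"]),np.array([c["k1"],0,0,0,0.]))[0,0]
    o=-R.T@tt;d=R.T@np.array([p[0],-p[1],-1]);return o+d*(z-o[2])/d[2]
for n,z,(x,y,w,h) in(("top",t,(245,155,45,50)),("scene",s,(270,190,50,50))):
    hsv=cv2.cvtColor(z["im"],cv2.COLOR_RGB2HSV);m=cv2.inRange(hsv,(10,110,90),(35,255,255));k=np.zeros_like(m);k[y:y+h,x:x+w]=m[y:y+h,x:x+w]
    nn,l,st,ce=cv2.connectedComponentsWithStats(k,connectivity=4)
    for i in range(1,nn):
        if st[i,4]>2: print(n,st[i],ce[i].round(1),ray(n,ce[i],.152).round(4))
# bench/rack z check
for z in(t,s): X=z["X"];print([np.nanmedian(X[...,2][(abs(X[...,0]-.48)<.1)&(abs(X[...,1]-yy)<.1)&(abs(X[...,2]-zz)<.01)]) for yy,zz in((-.32,.08),(.326,.06),(-.15,0))])
def crop(z,x,y,w,h,W,H): return cv2.resize(z["im"][y:y+h,x:x+w,::-1],(W,H),interpolation=cv2.INTER_NEAREST)
cv2.imwrite("pics/z2.png",np.hstack([crop(t,360,195,40,50,400,500),crop(s,160,235,40,50,400,500)]))
for n,z in(("t",t),("s",s)):
    X=z["X"];m=(abs(X[...,0]-.479)<.03)&(abs(X[...,1]+.3225)<.03)
    for a,b in((.1,.145),(.15,.172),(.176,.195)):
        P=X[m&(X[...,2]>a)&(X[...,2]<b)];print(n,a,len(P),P.mean(0).round(4),P.min(0).round(4),P.max(0).round(4))
E
```

```text
top [255 170   5   5  18] [256.9 171.7] [ 0.5891 -0.0067  0.152 ]
top [269 170   5  22  95] [271.  180.4] [ 0.5681 -0.0426  0.152 ]
top [254 178   6   5  20] [256.7 180.2] [ 0.5679 -0.0068  0.152 ]
top [254 187   5   5  20] [256.2 189. ] [ 0.5456 -0.0063  0.152 ]
scene [288 201   5   7  22] [290.  204.7] [ 0.5505 -0.0137  0.152 ]
scene [294 205   5   7  22] [296.1 208.5] [ 0.5716 -0.0127  0.152 ]
scene [278 207  18  16  98] [286.9 215.1] [ 0.5701 -0.0468  0.152 ]
scene [300 209   5   7  21] [302.4 212.3] [ 0.5927 -0.0117  0.152 ]
[np.float64(0.08040185954058554), np.float64(0.06093823010750499), np.float64(0.00039615719243402125)]
[np.float64(0.08099297847375564), np.float64(0.060328555002507944), np.float64(0.001751158558425281)]
t 0.1 32 [ 0.4778 -0.3166  0.1208] [ 0.4687 -0.3237  0.1002] [ 0.4895 -0.3136  0.1432]
t 0.15 14 [ 0.4757 -0.3194  0.1597] [ 0.4656 -0.3298  0.1505] [ 0.4879 -0.3136  0.1689]
t 0.176 63 [ 0.4778 -0.3222  0.1818] [ 0.4655 -0.3335  0.1762] [ 0.4873 -0.3114  0.1876]
s 0.1 98 [ 0.4838 -0.3243  0.123 ] [ 0.4733 -0.3325  0.1004] [ 0.4886 -0.3116  0.1443]
s 0.15 65 [ 0.4814 -0.3258  0.1602] [ 0.4649 -0.3338  0.1501] [ 0.488  -0.3137  0.1704]
s 0.176 69 [ 0.4776 -0.3236  0.1821] [ 0.4617 -0.3342  0.1763] [ 0.4871 -0.3117  0.1877]
```

View pics/z2.png

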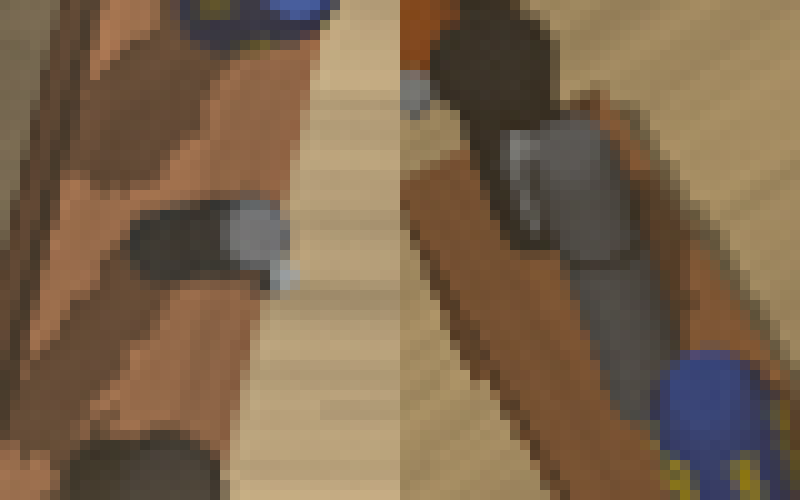

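Clip points about -x-y (world bearing about 213°). The cameras agree: isolator (0.501, 0.326) with yaw -13.4°, stud (0.567, -0.0065), tester (0.478, -0.3225). Moving to the handle.

>>> send_rows:
  targets:
    - [1,0.025,-0.013,0,0.04]
    - [1,0.04,-0.021,-0.01,0.04]
    - [1,0.04,-0.021,-0.01,0.04]
    - [1,0.04,-0.021,-0.01,0.04]
    - [1,0.04,-0.021,-0.01,0.04]
  grip_force: 20

```text
time: 0.6
tool_pos: [0.4206, 0.3717, 0.1861]
tool_rot: [-3.141, -0.0, 2.881]
contact_force: [0.9, 0.1, -0.1]
opening: 0.0918
grip_force: 0.0
```

>>> send_rows:
  targets:
    - [0.6,0.04,-0.021,-0.01,0.027]
    - [0.6,0.03,-0.018,-0.01,0]
    - [0.6,0.012,-0.008,0,0]
    - [0.6,0,0,0,0]
    - [0.6,0,0,0,0]

```text
time: 1.1
tool_pos: [0.5005, 0.3264, 0.1669]
tool_rot: [3.141, -0.001, 2.906]
contact_force: [-1.1, 0.4, -0.2]
opening: 0.0576
grip_force: 0.0
```

>>> send_rows:
  targets:
    - [0.6,0,0,-0.03,0]
    - [0.6,0,0,-0.03,0]
    - [0.6,0,0,-0.02,0]
    - [0.6,0,0,-0.009,0]
    - [0.6,0,0,0,0]

```text
time: 1.6
tool_pos: [0.4999, 0.3266, 0.0773]
tool_rot: [-3.141, -0.001, 2.908]
contact_force: [0.4, -0.1, -0.0]
opening: 0.055
grip_force: 0.0
```

>>> send_rows:
  targets:
    - [0.1,0,0,0,0]
    - [0.1,0,0,0,0]
    - [0.1,0,0,0,0]
    - [0.1,0,0,0,0]
    - [0.1,0,0,0,0]

```text
time: 2.1
tool_pos: [0.5015, 0.3258, 0.0781]
tool_rot: [3.141, 0.0, 2.906]
contact_force: [1.1, 0.3, -0.5]
opening: 0.0194
grip_force: 0.0
```

>>> send_rows:
  targets:
    - [0.05,0,0,0,0]
    - [0.05,0,0,0,0]
    - [0.05,0,0,0,0]

```text
time: 2.4
tool_pos: [0.5018, 0.327, 0.078]
tool_rot: [3.139, 0.001, 2.906]
contact_force: [1.0, 4.9, -0.6]
opening: 0.0138
grip_force: 20.0
```

>>> send_rows:
  targets:
    - [0.05,0,0,0,0.12]
    - [0.05,0,0,0,0.12]
    - [0.05,0,0,0,0.12]
    - [0.05,0,0,0,0.12]
    - [0.05,0,0,0,0.12]

```text
time: 2.9
tool_pos: [0.5017, 0.3286, 0.078]
tool_rot: [3.137, 0.003, -2.773]
contact_force: [-0.5, 12.5, -3.0]
opening: 0.0136
grip_force: 20.0
```

>>> send_rows:
  targets:
    - [0.05,0,0,0,0.12]
    - [0.05,0,0,0,0.12]
    - [0.05,0,0,0,0.12]
    - [0.05,0,0,0,0.12]
    - [0.05,0,0,0,0.12]

```text
time: 3.4
tool_pos: [0.5007, 0.3298, 0.0781]
tool_rot: [3.138, 0.006, -2.173]
contact_force: [-2.9, 17.2, -1.1]
opening: 0.0143
grip_force: 20.0
```

>>> send_rows:
  targets:
    - [0.05,0,0,0,0.12]
    - [0.05,0,0,0,0.12]
    - [0.05,0,0,0,0.12]
    - [0.05,0,0,0,0.02]
    - [0.05,0,0,0,0]

```text
time: 3.9
tool_pos: [0.4998, 0.3302, 0.0781]
tool_rot: [3.139, 0.007, -1.797]
contact_force: [-6.1, 18.0, -0.4]
opening: 0.0137
grip_force: 20.0
```

>>> send_rows:
  targets:
    - [0.6,0,0,0,0]
    - [0.6,0,0,0,0]
    - [0.6,0,0,0,0]
    - [0.6,0,0,0.03,0]
    - [0.6,0,0,0.05,0]

```text
time: 4.4
tool_pos: [0.4997, 0.3242, 0.1552]
tool_rot: [3.135, -0.005, -1.798]
contact_force: [0.4, 0.9, -0.0]
opening: 0.0491
grip_force: 0.0
```

>>> send_rows:
  targets:
    - [0.8,0,0,0.05,-0.14]
    - [0.8,0,0,0.05,-0.14]
    - [0.8,0,-0.04,0.04,-0.14]
    - [0.8,0,-0.05,0.02,-0.14]
    - [0.8,0,-0.05,0,-0.14]

```text
time: 4.9
tool_pos: [0.5024, 0.1929, 0.3151]
tool_rot: [-3.139, 0.006, -2.502]
contact_force: [1.0, -1.2, -0.3]
opening: 0.0731
grip_force: 0.0
```

>>> send_rows:
  targets:
    - [0.8,0,-0.05,0,-0.14]
    - [0.8,0,-0.05,0,-0.14]
    - [0.8,0,-0.05,0,-0.14]
    - [0.8,0,-0.05,0,-0.05]
    - [0.8,0,-0.03,0,0]

```text
time: 5.4
tool_pos: [0.5008, -0.0397, 0.3118]
tool_rot: [-3.141, -0.0, -2.972]
contact_force: [1.1, 0.1, 0.2]
opening: 0.0732
grip_force: 0.0
```

```bash
python3 - <<'E'
from h import *
print(observe()["tool_pos"],observe()["tool_rot"])
a,_=snap("top","top1");b,_=snap("scene","scene1")
print(observe()["tool_pos"])
c=lambda i,x,y,w,h:cv2.resize(i[y:y+h,x:x+w,::-1],(400,400),interpolation=cv2.INTER_CUBIC)
cv2.imwrite("pics/z3.png",np.hstack([c(a,100,165,80,80),c(b,310,130,80,80)]))
for n in("top1","scene1"):
    X=np.load(n+".npz")["X"].reshape(-1,3);P=X[(abs(X[:,0]-.5)<.08)&(abs(X[:,1]-.326)<.08)&(X[:,2]>.09)&(X[:,2]<.115)];print(cv2.minAreaRect((P[:,:2]*1000).astype(np.float32)))
E
```

```text
[ 0.50083457 -0.03972413  0.31177232] [-3.14053283e+00 -1.69253685e-04 -2.97206197e+00]
[ 0.50110542 -0.04006577  0.31155971]
((500.9538879394531, 329.3801574707031), (59.93348693847656, 14.326139450073242), 76.12332916259766)
((501.7391052246094, 328.629638671875), (61.92560577392578, 17.26081085205078), 74.04048919677734)
```

View pics/z3.png

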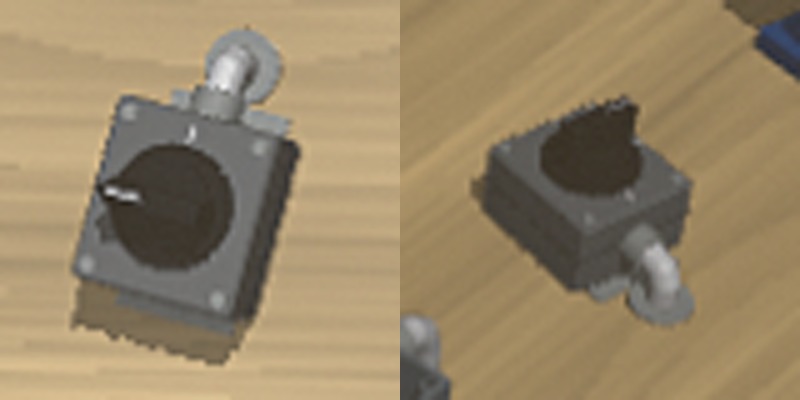

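The handle is off: bar across, pointer to +y. Now to above the tester.

>>> send_rows:
  targets:
    - [0.8,-0.003,-0.04,0,0]
    - [0.8,-0.004,-0.05,0,0]
    - [0.8,-0.004,-0.05,0,0]
    - [0.8,-0.004,-0.05,0,0]
    - [0.8,-0.004,-0.05,-0.02,0]

```text
time: 6.0
tool_pos: [0.4834, -0.274, 0.2953]
tool_rot: [-3.138, 0.004, -2.967]
contact_force: [1.1, 0.4, -0.5]
opening: 0.0734
grip_force: 0.0
```

>>> send_rows:
  targets:
    - [0.7,-0.004,-0.03,-0.03,0]
    - [0.7,0,-0.0125,-0.03,0]
    - [0.7,0,0,-0.02,0]
    - [0.7,0,0,0,0]
    - [0.7,0,0,0,0]

```text
time: 6.5
tool_pos: [0.4791, -0.3139, 0.2137]
tool_rot: [3.141, 0.0, -2.967]
contact_force: [-0.1, -1.0, -0.3]
opening: 0.0641
grip_force: 0.0
```

>>> send_rows:
  targets:
    - [0.7,-0.001,-0.0085,0,0]
    - [0.7,0,0,-0.02,0]
    - [0.7,0,0,-0.03,0]
    - [0.7,0,0,-0.03,0]
    - [0.7,0,0,-0.011,0]

```text
time: 7.0
tool_pos: [0.4773, -0.3224, 0.1209]
tool_rot: [3.14, -0.001, -2.967]
contact_force: [-0.6, 0.5, 0.5]
opening: 0.0643
grip_force: 0.0
```

>>> send_rows:
  targets:
    - [0.15,0,0,0,0]
    - [0.15,0,0,0,0]
    - [0.15,0,0,0,0]
    - [0.15,0,0,0,0]
    - [0.15,0,0,0,0]
  grip_force: 15

```text
time: 7.5
tool_pos: [0.478, -0.323, 0.123]
tool_rot: [-3.14, 0.001, -2.967]
contact_force: [-0.4, 0.2, -0.1]
opening: 0.0288
grip_force: 0.0
```

>>> send_rows:
  targets:
    - [0.15,0,0,0,0]
    - [0.15,0,0,0,0]

```text
time: 7.7
tool_pos: [0.4779, -0.3229, 0.1226]
tool_rot: [-3.141, 0.0, -2.967]
contact_force: [-0.4, 0.5, 2.3]
opening: 0.0209
grip_force: 15.0
```

>>> send_rows:
  targets:
    - [0.1,0,0,0,0]
    - [0.1,0,0,0.01,0]
    - [0.1,0,0,0.02,0]
    - [0.1,0,0,0.03,0]
    - [0.1,0,0,0.03,0]
  grip_force: 30

```text
time: 8.2
tool_pos: [0.4775, -0.3226, 0.2133]
tool_rot: [3.141, -0.001, -2.967]
contact_force: [0.3, -0.2, -1.0]
opening: 0.021
grip_force: 30.0
```

>>> send_rows:
  targets:
    - [0.1,0,0,0.03,0]
    - [0.1,0,0,0.03,0]
    - [0.1,0,0,0.02,0]
    - [0.1,0,0,0,0]
    - [0.1,0,0,0,0]

```text
time: 8.7
tool_pos: [0.4775, -0.3226, 0.2917]
tool_rot: [3.141, -0.0, -2.967]
contact_force: [-0.1, 0.1, -0.1]
opening: 0.0205
grip_force: 30.0
```

```bash
python3 - <<'E'
from h import *
a,_=snap("top","top2");b,_=snap("scene","scene2")
s=observe();print(s["tool_pos"],s["tool_rot"],s["opening"],s["contact_force"],s["torque"])
cv2.imwrite("pics/z4.png",cv2.resize(b[150:310,120:320,::-1],(800,600)))
X=np.load("scene2.npz")["X"];
for z0 in np.arange(.19,.30,.01):
    P=X[(abs(X[...,0]-.478)<.03)&(abs(X[...,1]+.323)<.03)&(abs(X[...,2]-z0)<.005)]
    if len(P):print(z0.round(3),len(P),P.mean(0).round(4),P.min(0).round(4),P.max(0).round(4))
E
```

```text
[ 0.47717503 -0.32234321  0.29047903] [ 3.13911558e+00 -1.89105830e-03 -2.96738403e+00] 0.0202049938403964 [ 0.02574523  0.07710789 -1.01082765] [ 0.08559296  0.04776512 -0.01705778]
0.21 7 [ 0.4789 -0.3221  0.2137] [ 0.4753 -0.3259  0.2122] [ 0.4807 -0.3171  0.215 ]
0.22 13 [ 0.4793 -0.3226  0.221 ] [ 0.476  -0.3261  0.2169] [ 0.4813 -0.3179  0.2246]
0.23 13 [ 0.4791 -0.3219  0.2299] [ 0.4758 -0.3261  0.2259] [ 0.4809 -0.3172  0.2345]
0.24 12 [ 0.4796 -0.3226  0.2393] [ 0.4746 -0.3265  0.2351] [ 0.4816 -0.3172  0.2438]
0.25 17 [ 0.4837 -0.3228  0.2527] [ 0.478  -0.3313  0.2492] [ 0.4879 -0.311   0.2548]
0.26 30 [ 0.4826 -0.3239  0.2597] [ 0.472  -0.3318  0.2555] [ 0.4869 -0.3112  0.265 ]
0.27 32 [ 0.4831 -0.3247  0.2697] [ 0.4744 -0.3314  0.265 ] [ 0.4877 -0.3135  0.2746]
0.28 31 [ 0.4841 -0.3223  0.2798] [ 0.4774 -0.3317  0.2752] [ 0.4872 -0.3114  0.285 ]
0.29 29 [ 0.4851 -0.3208  0.2908] [ 0.4775 -0.3333  0.285 ] [ 0.4899 -0.3054  0.2949]
```

View pics/z4.png

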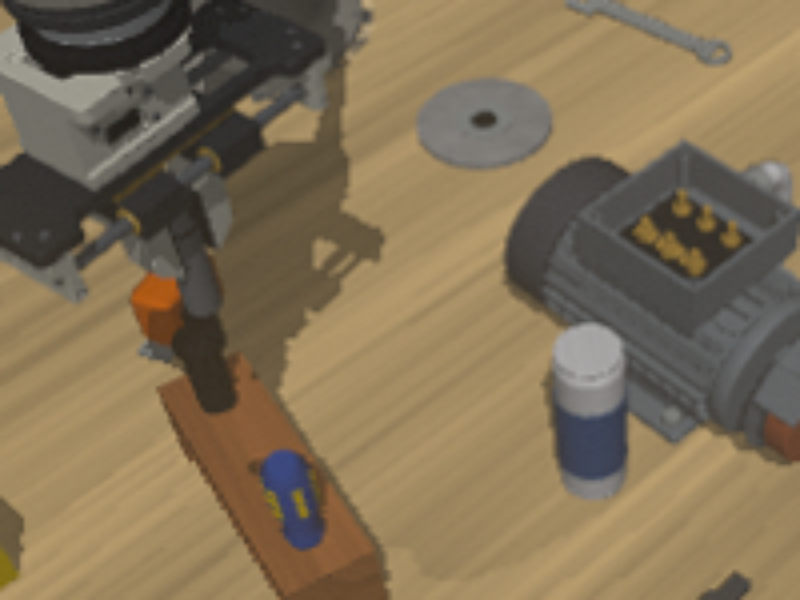

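The tester is held upright, clear of the rack, with the neighbours undisturbed. Carrying it over to the stud at height.

>>> send_rows:
  targets:
    - [0.1,0.006,0.02,0,0]
    - [0.1,0.011,0.04,0,0]
    - [0.1,0.011,0.04,0,0]
    - [0.1,0.011,0.04,0,0]
    - [0.1,0.011,0.04,0,0]

```text
time: 9.3
tool_pos: [0.5274, -0.1411, 0.2906]
tool_rot: [3.14, -0.002, -2.968]
contact_force: [0.6, 0.3, -0.6]
opening: 0.0208
grip_force: 30.0
```

>>> send_rows:
  targets:
    - [0.1,0.011,0.04,0,0]
    - [0.1,0.011,0.04,0,0]
    - [0.1,0.011,0.03,0,0]
    - [0.1,0.006,0.019,0,0]
    - [0.1,0.001,0.007,0,0]

```text
time: 9.8
tool_pos: [0.5676, -0.0047, 0.2905]
tool_rot: [3.14, -0.003, -2.965]
contact_force: [0.3, -0.9, -1.1]
opening: 0.0199
grip_force: 30.0
```

>>> send_rows:
  targets:
    - [0.1,0,0,0,0]
    - [0.1,0,0,0,0]

```text
time: 10.0
tool_pos: [0.5673, -0.0077, 0.2916]
tool_rot: [-3.142, -0.001, -2.968]
contact_force: [-0.6, -0.3, -0.5]
opening: 0.0201
grip_force: 30.0
```

```bash
python3 - <<'E'
from h import *
a,_=snap("top","top3");b,_=snap("scene","scene3")
s=observe();print(s["tool_pos"],s["tool_rot"],s["opening"])
c=lambda i,x,y,w,h:cv2.resize(i[y:y+h,x:x+w,::-1],(400,500),interpolation=cv2.INTER_CUBIC)
cv2.imwrite("pics/z5.png",np.hstack([c(a,215,120,96,120),c(b,252,145,80,100)]))
X=np.load("scene3.npz")["X"];t=s["tool_pos"]
for z0 in np.arange(.19,.30,.01):
    P=X[(abs(X[...,0]-t[0])<.03)&(abs(X[...,1]-t[1])<.03)&(abs(X[...,2]-z0)<.005)]
    if len(P):print(z0.round(3),len(P),(P.mean(0)-t).round(4),(P.min(0)-t).round(4),(P.max(0)-t).round(4))
E
```

```text
[ 0.56744721 -0.00799774  0.29195468] [-3.14150828e+00 -4.88195546e-04 -2.96887835e+00] 0.02074033382870118
0.21 4 [ 0.0006 -0.0003 -0.0796] [-0.0006 -0.0027 -0.0805] [ 0.0024  0.0015 -0.0779]
0.22 12 [-0.0002 -0.0019 -0.072 ] [-0.0056 -0.005  -0.0765] [ 0.0033  0.0017 -0.0672]
0.23 9 [ 0.0002 -0.0036 -0.0616] [-0.0038 -0.0053 -0.066 ] [ 0.0035 -0.0006 -0.0571]
0.24 10 [ 0.0008 -0.0035 -0.0531] [-0.0035 -0.0057 -0.056 ] [ 0.0051 -0.0012 -0.0502]
0.25 17 [ 0.0038 -0.0059 -0.04  ] [-0.0074 -0.012  -0.0437] [ 0.0096  0.0057 -0.0373]
0.26 28 [ 0.0037 -0.006  -0.0318] [-0.0085 -0.0114 -0.0366] [ 0.0103  0.0042 -0.027 ]
0.27 29 [ 0.0032 -0.0064 -0.0215] [-0.0085 -0.0126 -0.0269] [ 0.0105  0.0026 -0.0173]
0.28 24 [ 0.003  -0.0067 -0.0121] [-0.0092 -0.0114 -0.0165] [ 0.0096  0.0015 -0.0076]
0.29 17 [ 0.0072 -0.0021 -0.0027] [-0.0002 -0.0115 -0.0068] [0.0096 0.0153 0.0016]
```

View pics/z5.png

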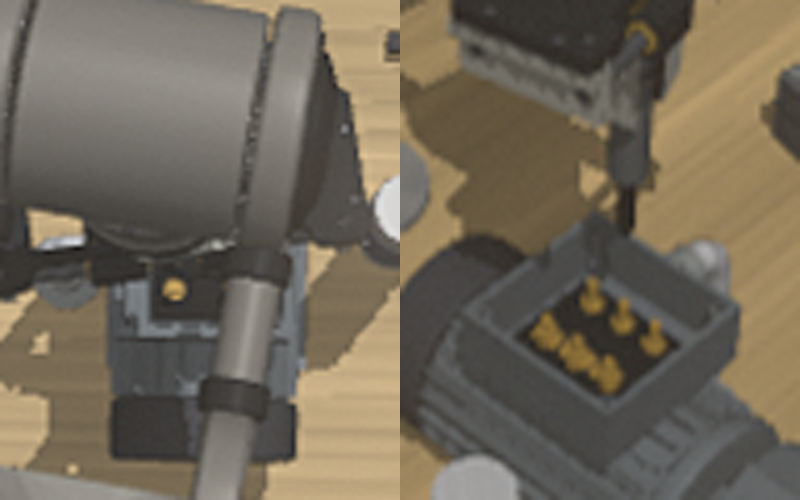

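Scene view: the nose sits over the bare row, not yet lowered. Descending most of the way, then checking alignment.

>>> send_rows:
  targets:
    - [0.1,0,0.001,-0.01,0]
    - [0.1,0,0,-0.01,0]
    - [0.1,0,0,-0.01,0]
    - [0.1,0,0,0,0]
    - [0.1,0,0,0,0]

```text
time: 10.6
tool_pos: [0.5676, -0.0058, 0.2617]
tool_rot: [3.141, -0.001, -2.967]
contact_force: [0.1, 0.3, 0.9]
opening: 0.0206
grip_force: 30.0
```

```bash
cat > chk.py <<'E'
from h import *
import sys
tag=sys.argv[1]
b,_=snap("scene",tag);ps=[]
for i in range(6):
    ps.append(observe()["tool_pos"]);read_camera("scene")
t=np.mean(ps,0);print("tcp",t.round(4),observe()["tool_rot"])
cv2.imwrite(f"pics/{tag}z.png",cv2.resize(b[160:240,260:340,::-1],(600,600),interpolation=cv2.INTER_CUBIC))
c=calibration("scene");T=np.array(c["world_to_cam"]);K=np.array(c["intrinsics"])
def pr(p):
    q=T@np.append(p,1);q=np.array([q[0],-q[1],-q[2]]);return cv2.projectPoints(q[None],np.zeros(3),np.zeros(3),K,np.array([c["k1"],0,0,0,0.]))[0][0,0]
tip=t-[0,0,.0847]
print("tip",tip,"px",pr(tip),"zoom",(pr(tip)-[260,160])*7.5)
for s in([.5677,-.0065,.154],): print("stud px",pr(s),"zoom",(pr(s)-[260,160])*7.5)
E
python3 chk.py scene4
```

```text
tcp [ 0.5679 -0.0058  0.2625] [-3.14146674e+00  5.88225227e-04 -2.96735127e+00]
tip [ 0.56790621 -0.00579741  0.17779829] px [297.16450952 199.55671367] zoom [278.73382139 296.67535249]
stud px [296.63738278 205.97162815] zoom [274.78037085 344.78721109]
```

View pics/scene4z.png

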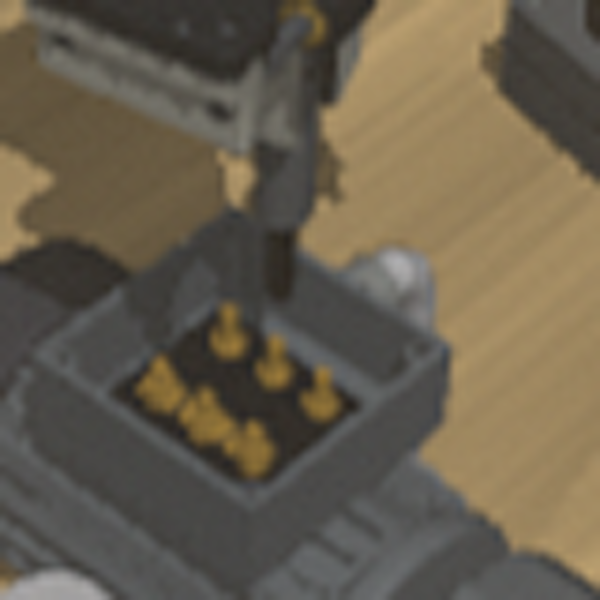

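The nose tip at zoom (279,298) sits right above the middle bare stud, whose top is at (276,341). Final 15 mm down.

>>> send_rows:
  targets:
    - [0.1,0,-0.0005,-0.005,0]
    - [0.1,0,0,-0.005,0]
    - [0.1,0,0,-0.005,0]
    - [0.1,0,0,0,0]
    - [0.1,0,0,0,0]

```text
time: 11.45
tool_pos: [0.5677, -0.0063, 0.2469]
tool_rot: [3.141, -0.0, -2.967]
contact_force: [0.8, 0.1, -0.7]
opening: 0.0205
grip_force: 30.0
```

```bash
python3 chk.py scene5; python3 - <<'E'
from h import *
X=np.load("scene5.npz")["X"]
m=(abs(X[...,0]-.568)<.012)&(abs(X[...,1]+.007)<.014)&(X[...,2]>.13)&(X[...,2]<.225)
for v in range(185,212):
    u=np.where(m[v])[0]
    if len(u):print(v,u.min(),u.max(),X[v,u].mean(0).round(4))
E
```

```text
tcp [ 0.5678 -0.0063  0.2473] [ 3.14158876e+00  2.69972380e-04 -2.96742928e+00]
tip [ 0.56781046 -0.00631032  0.16261598] px [296.8198511  203.69403455] zoom [276.14888325 327.70525913]
stud px [296.63738278 205.97162815] zoom [274.78037085 344.78721109]
187 293 301 [ 0.5674 -0.0081  0.2241]
188 293 301 [ 0.5678 -0.0099  0.2221]
189 293 301 [ 0.5701 -0.0109  0.2208]
190 293 301 [ 0.5704 -0.0111  0.2176]
191 293 301 [ 0.5702 -0.0112  0.2141]
192 294 300 [ 0.5714 -0.0119  0.2119]
193 294 300 [ 0.5714 -0.0117  0.2082]
194 295 298 [ 0.5686 -0.0102  0.2017]
195 295 298 [ 0.5669 -0.008   0.1953]
196 295 298 [ 0.5671 -0.0082  0.192 ]
197 295 298 [ 0.568  -0.009   0.1896]
198 295 298 [ 0.5674 -0.0081  0.1849]
199 295 298 [ 0.5678 -0.0085  0.1817]
200 295 298 [ 0.5676 -0.008   0.1775]
201 295 298 [ 0.5681 -0.0084  0.1744]
202 295 298 [ 0.5681 -0.0082  0.1706]
203 296 297 [ 0.5683 -0.0084  0.1671]
204 296 296 [ 0.5636 -0.0047  0.1572]
205 295 297 [ 0.5649 -0.006   0.1553]
206 295 297 [ 0.5661 -0.0072  0.1532]
207 292 298 [ 0.5633 -0.0054  0.146 ]
208 294 299 [ 0.565  -0.0035  0.1419]
209 293 301 [ 0.5676 -0.0043  0.1405]
210 290 301 [ 0.5663 -0.0088  0.1392]
211 290 300 [ 0.568  -0.0127  0.1395]
```

View pics/scene5z.png

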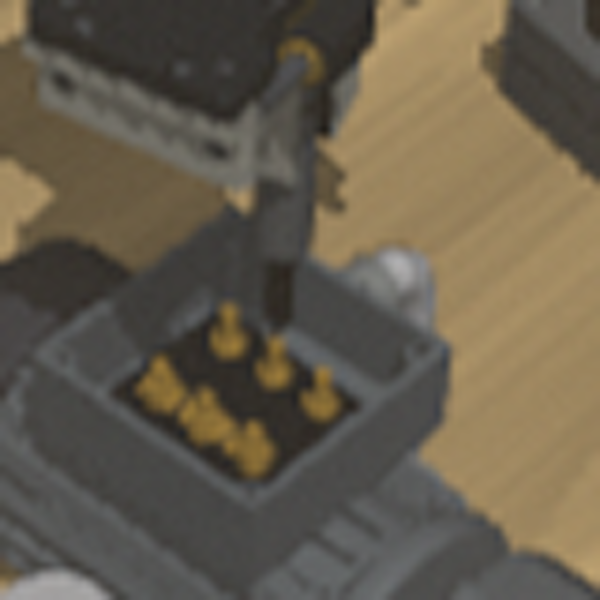

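Tip is centred over the stud. Kinematics put the gap at about 8.6 mm, so I'll trim it slightly: 1 mm down and 0.5 mm in x.

>>> send_rows:
  targets:
    - [0.1,-0.0005,0,-0.001,0]
    - [0.1,0,0,0,0]
    - [0.1,0,0,0,0]
    - [0.1,0,0,0,0]
    - [0.1,0,0,0,0]

```text
time: 12.3
tool_pos: [0.5672, -0.0063, 0.2462]
tool_rot: [3.142, 0.0, -2.967]
contact_force: [-0.2, 1.3, 0.4]
opening: 0.0206
grip_force: 30.0
```

```bash
python3 chk.py scene6; python3 - <<'E'
from h import *
s=observe();print(s["time"],s["qvel"].round(3),s["contact_force"]);print(hand_in())
E
```

```text
tcp [ 0.5672 -0.0063  0.2462] [ 3.14150642e+00  5.15541316e-05 -2.96739879e+00]
tip [ 0.56722213 -0.00630038  0.16146039] px [296.64238906 203.88560557] zoom [274.81791794 329.14204174]
stud px [296.63738278 205.97162815] zoom [274.78037085 344.78721109]
12.65 [-0.002  0.001  0.     0.    -0.    -0.002] [ 0.30703591 -0.0413969  -0.33075482]
the job is handed in; nothing more can be done
None
```

The job is handed in at about 12.7 s: the isolator is off, and the tester is held upright and steady over the middle bare stud with its tip about 7.5 mm above it, by arm position and camera checks.

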